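# Clear the microscope bench into the accessory drawer

## Task

Put the slide case with the ridge handle flat on the floor of the accessory drawer, nest the loose steel cup from the bench squarely into the matching cup that already stands in the drawer, and push the drawer fully home without slamming it; pull it further open first if you need the room. Keep the case level and both cups upright throughout, and leave everything else on the bench where it is.

Things in the scene. Friction and masses are not known exactly. Their poses are not given: they have to be found in the camera images.
- unit: Fixed white drawer unit, 250 deep (x) x 280 wide (y) x 115 mm high, standing on the bench. Origin: centre of its underside; its open front face lies at x = -125 mm and looks along its -x axis, roughly towards the robot. The roof is 10 mm thick with its underside 105 mm above the bench.
- drawer (a joint): Travel of the one drawer of the unit in m: 0 shut, 0.170 fully open; it slides out along the unit's -x axis and stays where it is left (about 1.5 N friction). Starts partly open, usually too little for the slide case beside the cup.
- drawer_floor (a point): Centre of the drawer floor's upper face, moving with the drawer; axes as the unit's. The drawer's inside spans x -110 to +110 and y -121 to +121 mm from it; side and back walls 40 mm high. Shut, this point is at x = -15 mm in the unit's frame, 16 mm above the bench, with 89 mm free above it under the roof.
- drawer_front (a point): Middle of the top edge of the drawer's white front panel, on its outer face (122 mm ahead of drawer_floor, 108 mm above the bench); axes as the unit's. The flat panel is 12 mm thick, 274 mm wide and 105 mm high; a slim aluminium pull lip 100 mm wide stands 9 mm out from it, 18 to 26 mm below this point.
- cup_drawer: Plain steel stacking cup standing in the drawer, 52 mm high. Origin: centre of its underside. Outer diameter 40 mm at the foot, 54 at 22 mm height, 56 at 32 mm, then a straight 64 mm band from 36 mm up to the rim. Wall 3 mm, mouth 58 mm, inner floor 22 mm above the underside: an identical cup nested in it stands 22 mm higher (about 1.2 mm play), its band above the lower rim.
- cup_bench: Identical plain steel stacking cup standing upright on the bench; origin and sizes as cup_drawer. Its 64 mm band can be gripped from above, from 36 to 52 mm height.
- slide_case: Closed grey plastic slide case, 120 long (x) x 62 wide (y) x 32 mm high, with a ridge handle centred on its lid: 60 long (x) x 16 wide (y) x 22 mm high, top at 54 mm. Origin: centre of its underside. About 0.3 kg.
- beaker: Bystander: wide steel pot with two small black handles, 88 mm diameter (148 over the handles), 75 mm high, on the bench. Origin: centre of underside.
- canister: Bystander: upright black objective canister with grey cap, 46 mm diameter, 70 mm high. Origin: centre of underside.
- petri: Bystander: flat glass dish with lid, 64 mm diameter, 16 mm high. Origin: centre of underside.
- card_box: Bystander: white card box with a red band, no handle, 130 x 90 x 40 mm. Origin: centre of underside.
- filter_box: Bystander: black filter box, 90 (x) x 70 (y) x 45 mm high, standing on the roof of the drawer unit. Origin: centre of underside.
- oil: Bystander: small amber bottle, 44 mm diameter, 90 mm high. Origin: centre of underside.

How it is judged:
At the end, for the whole second after the job is handed in: The drawer is shut to within 6 mm; the slide case lies flat inside it on its floor (within 6 mm height and 0.1 rad); cup_drawer stands upright on the drawer floor with cup_bench nested upright in it (axes within 5 mm, 16 to 27 mm higher, both within 0.1 rad of upright); all three at rest (value of joint drawer below 0.006 m and x of slide_case in the frame of drawer_floor between -0.085 and 0.085 m and y of slide_case in the frame of drawer_floor between -0.095 and 0.095 m and z of each of slide_case, cup_drawer in the frame of drawer_floor below 0.006 m and angle between each of slide_case, cup_drawer, cup_bench's own z axis and vertical below 0.1 rad and x of cup_drawer in the frame of drawer_floor between -0.085 and 0.085 m and y of cup_drawer in the frame of drawer_floor between -0.095 and 0.095 m and horizontal distance between cup_bench and cup_drawer below 0.005 m and z of cup_bench in the frame of cup_drawer between 0.016 and 0.027 m and linear speed of each of slide_case, cup_bench, cup_drawer below 0.02 m/s); the robot touches nothing.
It fails at once if a bystander (beaker, canister, petri dish, card box, bottle or filter box) is moved more than 30 mm (distance of any of beaker, canister, petri, card_box, oil, filter_box from where it was at the start of the episode above 0.03 m).
It fails at once if the slide case is tilted more than 0.5 rad (angle between slide_case's own z axis and vertical above 0.5 rad).
It fails at once if a cup is tipped more than 0.6 rad (angle between any of cup_drawer, cup_bench's own z axis and vertical above 0.6 rad).
It fails at once if the drawer is slammed (closing faster than 0.5 m/s) (velocity of joint drawer below -0.5 m/s).
It also fails if it takes over 72 s, if anything falls off the work surface, if the arm or the gripper's body presses on something with over 40 N, if the wrist force passes 120 N, or if a joint passes its speed limit or range.

## Robot

A 7-joint arm with a two-finger parallel gripper is mounted at the origin on the work surface. World frame = base frame: x ahead of the robot, y to its left, z up, the work surface at z = 0. Lengths are in m, angles in rad, forces in N, time in s.
With the tool pointing down it reaches from about 0.35 to 0.9 m from the base axis. Payload 8.1 kg.
Tool frame: the origin (TCP) lies at the very end of the fingers, on their centre line; the grasp point (between the pads) lies 19 mm behind it; z points along the fingers, y is the line along which they close (so a half turn about z gives the same grasp; the last joint's range is limited). The gripper opens to 92 mm and grips with 3 to 60 N. Pads are 19 mm wide; open, the fingers measure 130 mm over their backs; the gripper's body (75 mm by 190 mm) begins 47 mm behind the grasp point.
Start: joints at [1.22, 0.434, 0.025, 1.573, -0.012, 1.134, -0.075], TCP at [0.153, -0.606, 0.227] pointing down, gripper open.
Joint ranges: [-2.62, 2.62], [-0.44, 2.09], [-1.27, 1.32], [0.08, 2.57], [-1.32, 4.46], [0.12, 2], [-2.74, 2.74]. Speed limits (rad/s): [2.22, 2.22, 3.01, 3.01, 3.14, 3.14, 3.14].

## Interface

Orientations are given as a rotation vector (axis times angle).
In Python, from cell import observe, get_image, sign_off, find_in, trace, place_of gives the robot as it stands. The module is installed in compiled form; this text tells all that it offers.
- The arm moves only by the shell command python3 -m handwheel 'ROWS' [OPENING] [FORCE]. ROWS is JSON, a list of rows, each a list of 6 numbers: the shift along the tool's x, y, z each as a share of 0.02 m, from -1 to 1, then the turn, a rotation vector about the tool's x, y, z each as a share of 4 degrees, from -1 to 1. A call has 1 to 8 rows; each row shifts and turns the commanded pose from where the row before left it, along the tool's axes as they then stand; what a row does not reach is not made up. A row lasts 1/12 s, in which the tool goes at most 41.7 mm and 7.16 degrees, less where a joint would pass 70% of its speed; a pose out of reach is approached as far as the arm can. A call with a number of a shift or a turn outside -1 to 1 is refused whole. A call with a gripper value outside its range is refused whole. OPENING is the opening, from 0 (shut) to 1 (fully open), set as the call begins (- or left out, the last holds). The fingers move at their own pace and stop on an object; FORCE is the grip in N (left out, the last holds). Time passes only in rows, so rows that do not move let the fingers close. It gives the time, the measured TCP pose, the force, the opening and the grip force at its end, in the units of the state.
- observe(): the state, without advancing time (a new reading comes with each control period).
- get_image(name): name is "scene" or "top" or "wrist"; returns a dict with "image" (480x640x3 uint8, red, green, blue), "fx", "fy", "cx", "cy" (pixels), "k1" (the pictures are not rectified: a ray, as slopes to the right and down, at radius r is drawn at 1 + k1 r^2 times it, then the intrinsics apply), "position" and "orientation" of the camera in the world. Camera axes: x right, y down, z forward; pixel columns grow to the right and rows downward; lengths in m; the calibration is good to about 2 mm. A picture is of the moment at which its call begins. There is no depth.
- sign_off(): hands the job in; it is judged then, once.
Trained networks look in the newest picture that a camera, given by its name, has taken for a name from the list of things; names that differ only in an ending like _2 or _b are one class to them, and where a whole thing is asked for, a point or a joint stands for the part that bears it (a point fixed in the world has none). Each returns a list of dicts, best first, with "score" (0 to 1); they miss things now and then, are a little off and sometimes report something else, mostly with a low value. They report only what shows in the picture. A call takes as long as a camera call.
- find_in(label, camera): "rect" ([centre column, centre row, width, height] as shares, 0 to 1, of the picture: columns of its width, rows of its height, round what is visible of it).
- trace(label, camera): "region" (480x640 bool, what is visible of it) and "rect" ([centre column, centre row, width, height] as shares, 0 to 1, of the picture: columns of its width, rows of its height, round what is visible of it).
- place_of(label, camera): "point" ([column, row] as shares, 0 to 1, of the picture: columns of its width, rows of its height: a listed point, or the origin of a listed thing).
The state is a dict: "clock": time; "joints": joint angles; "dq": joint speeds; "joint_efforts": joint torques, N m; "position": TCP position; "ee_rot": TCP orientation; "force": force on the tool from outside, world axes, zero at the start; "ft_torque": the same for the moment, N m; "width": opening from 0.0 (shut) to 1.0 (fully open); "gripper_force": force on a finger pad.
Only numpy, scipy, OpenCV 4.12 (cv2) and the standard library are available. Lean on these libraries where they do the work, as an engineer would, in place of code of your own. Each camera call takes 0.05 s, during which the arm holds its last target. There are 200 camera calls.

## Working session

There is one attempt and no reset: what is moved stays moved. The work goes in short steps, Python scripts to look and compute and a shell command to move; the robot and the scene stay as the last step left them, time stands still between calls to the robot, and variables do not carry over. Pictures are saved under pics/ and viewed, at most 10 in all, crops included, and the job is handed in when it is done.

```bash
mkdir -p pics; cat > h.py <<'E'
import numpy as np, cv2
from scipy.spatial.transform import Rotation as R
from cell import observe,get_image,sign_off,find_in,trace,place_of
def cam(n): return get_image(n)
def rot(c):
    o=np.array(c['orientation'],float)
    return o if o.shape==(3,3) else (R.from_rotvec(o).as_matrix() if o.size==3 else R.from_quat(o).as_matrix())
def K(c): return np.array([[c['fx'],0,c['cx']],[0,c['fy'],c['cy']],[0,0,1.]]),np.array([c['k1'],0,0,0.])
def ray(c,px):
    k,d=K(c); u=cv2.undistortPoints(np.array([[px]],float),k,d)[0,0]
    return np.array(c['position']),rot(c)@np.array([u[0],u[1],1])
def atz(c,px,z):
    p,d=ray(c,px); return p+d*(z-p[2])/d[2]
def proj(c,X):
    k,d=K(c);r=rot(c).T; X=np.atleast_2d(np.array(X,float))
    return cv2.projectPoints(X,cv2.Rodrigues(r)[0],-r@np.array(c['position']),k,d)[0][:,0]
def tri(obs):
    A=np.zeros((3,3));b=np.zeros(3)
    for c,px in obs:
        p,d=ray(c,px);d/=np.linalg.norm(d);M=np.eye(3)-np.outer(d,d);A+=M;b+=M@p
    return np.linalg.solve(A,b)
S=np.array([640,480])
def pl(n,c):
    r=place_of(n,c); return [(round(q['score'],2),np.array(q['point'])*S) for q in r[:2]]
E
python3 - <<'E'
from h import *
np.set_printoptions(precision=3,suppress=True)
C={n:cam(n) for n in('scene','top')}
for n,c in C.items():
    print(n,c['position'],c['orientation'],c['fx'],c['k1']); cv2.imwrite(f'pics/{n}0.png',c['image'][:,:,::-1])
for l in ['unit','drawer_floor','drawer_front','cup_drawer','cup_bench','slide_case','beaker','canister','petri','card_box','filter_box','oil']:
    a=pl(l,'scene');b=pl(l,'top')
    print(l,a,b)
    if a and b:
        print('   tri',tri([(C['scene'],a[0][1]),(C['top'],b[0][1])]), 'top@0',atz(C['top'],b[0][1],0))
print(observe())
E
```

```text
scene [1.008 0.713 1.39 ] [-0.759 -2.783  0.836] 585.4725423870253 -0.05869119360961643
top [ 0.358 -0.024  1.326] [-2.082  2.147 -0.216] 514.9106572375214 -0.07538195766526672
unit [(0.7, array([244.608, 253.392]))] [(0.67, array([365.376, 195.216]))]
   tri [ 0.769 -0.153 -0.022] top@0 [ 0.763 -0.151  0.   ]
drawer_floor [(0.73, array([284.288, 223.008])), (0.53, array([335.488, 301.92 ]))] [(0.66, array([372.672, 238.176]))]
   tri [ 0.636 -0.16   0.024] top@0 [ 0.644 -0.165  0.   ]
drawer_front [(0.56, array([314.816, 182.208]))] [(0.66, array([384.512, 284.208]))]
   tri [ 0.513 -0.18   0.104] top@0 [ 0.521 -0.19   0.   ]
cup_drawer [(0.69, array([282.88 , 218.208]))] [(0.77, array([385.92 , 243.984]))]
   tri [ 0.625 -0.196 -0.004] top@0 [ 0.628 -0.199  0.   ]
cup_bench [] [(0.83, array([203.776, 246.384])), (0.29, array([144.128, 257.184]))]
slide_case [(0.83, array([420.224, 307.008])), (0.74, array([317.12 , 184.176]))] [(0.83, array([213.376, 315.504]))]
   tri [0.453 0.251 0.014] top@0 [0.454 0.254 0.   ]
beaker [(0.77, array([312.512, 340.512])), (0.32, array([317.888, 18
[... 624 characters left out ...]
, (0.29, array([390.208, 283.008]))]
   tri [ 0.742 -0.149  0.097] top@0 [ 0.776 -0.162  0.   ]
oil [(0.85, array([411.072, 399.696]))] [(0.73, array([146.176, 256.08 ]))]
   tri [0.613 0.436 0.   ] top@0 [0.614 0.435 0.   ]
{'clock': 1.3, 'joints': array([ 1.22 ,  0.435,  0.025,  1.573, -0.012,  1.134, -0.075]), 'dq': array([ 0.001,  0.   , -0.   ,  0.001,  0.001,  0.001,  0.001]), 'joint_efforts': array([  0.001, -66.765,   0.984, -31.48 ,  -0.061,   0.033,   0.   ]), 'position': array([ 0.153, -0.606,  0.227]), 'ee_rot': array([ 3.117,  0.388, -0.   ]), 'force': array([-0.836, -0.063,  0.664]), 'ft_torque': array([ 0.026, -0.001, -0.03 ]), 'gripper_force': 0.0, 'width': 1.001479783722521}
```

View pics/scene0.png

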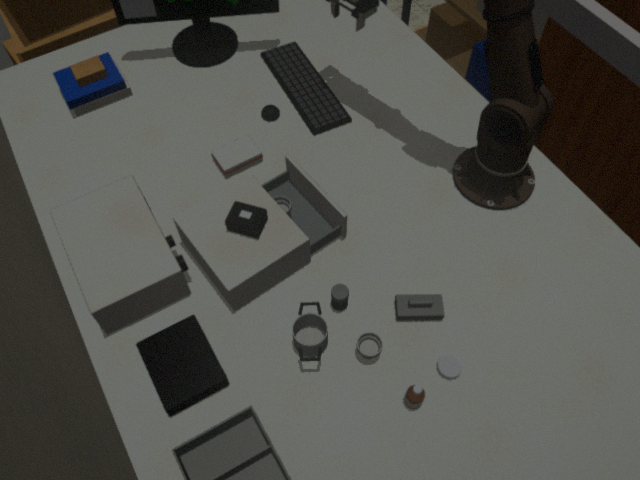

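View pics/top0.png

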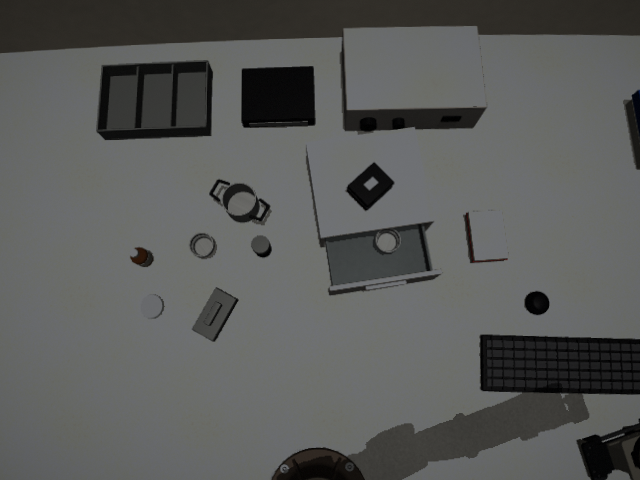

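```bash
python3 - <<'E'
from h import *
np.set_printoptions(precision=4,suppress=True)
t=cam('top')
P=lambda l,z:[atz(t,p,z)[:2] for p in l]
def yaw(a,b): d=b-a; return np.degrees(np.arctan2(d[1],d[0]))
r=P([(321,236),(433,221),(306,147),(413,130)],.115)
print('roof',r,yaw(r[0],r[2]),yaw(r[1],r[3]),yaw(r[1],r[0])-90)
f=P([(330,291),(440,272)],.108);print('front',f,yaw(f[1],f[0])-90)
for l,z in(('slide_case',.032),('cup_bench',.052),('cup_drawer',.068)):
    m=trace(l,'top')[0]; cs,_=cv2.findContours(m['region'].astype(np.uint8),0,2)
    c=max(cs,key=cv2.contourArea)[:,0].astype(float)
    w=np.array([atz(t,p,z)[:2] for p in c])
    rr=cv2.minAreaRect((w*1000).astype(np.float32)); print(l,m['score'],rr, w.min(0),w.max(0))
    b=cv2.boxPoints(rr)/1000; print(b)
c=t['image'][180:360,120:460,::-1]; cv2.imwrite('pics/topc.png',cv2.resize(c,None,fx=2.35,fy=2.35,interpolation=2))
E
```

```text
roof [array([ 0.6286, -0.0284]), array([ 0.6577, -0.3018]), array([0.8583, 0.0023]), array([ 0.8965, -0.2695])] 7.61770434770354 7.705348872793597 6.070425232300565
front [array([ 0.4959, -0.0458]), array([ 0.5331, -0.311 ])] 7.9870784012906455Traceback (most recent call last):
  File "<stdin>", line 10, in <module>
IndexError: list index out of range
```

```bash
python3 - <<'E'
from h import *
np.set_printoptions(precision=4,suppress=True)
for n in('top','scene'):
  t=cam(n)
  for l,z in(('slide_case',.032),('cup_bench',.052),('cup_drawer',.068)):
    for m in trace(l,n)[:1]:
        cs,_=cv2.findContours(m['region'].astype(np.uint8),0,2)
        c=max(cs,key=cv2.contourArea)[:,0].astype(float)
        w=np.array([atz(t,p,z)[:2] for p in c])
        rr=cv2.minAreaRect((w*1000).astype(np.float32)); print(n,l,m['score'],rr, w.min(0),w.max(0))
  if n=='top':
    print('ridge', [atz(t,p,.054)[:2] for p in((206,322),(222,303))])
    c=t['image'][180:360,120:460,::-1]; cv2.imwrite('pics/topc.png',cv2.resize(c,None,fx=2.35,fy=2.35,interpolation=2))
E
```

```text
top slide_case 0.75 ((586.6801147460938, -180.5878143310547), (151.2623291015625, 291.87908935546875), 7.147346019744873) [ 0.4965 -0.3321] [ 0.6739 -0.0384]
top cup_bench 0.61 ((630.2496337890625, 276.5644226074219), (65.36177062988281, 62.361637115478516), 44.835609436035156) [0.6    0.2407] [0.6629 0.31  ]
top cup_drawer 0.77 ((622.6387939453125, -194.62417602539062), (63.149696350097656, 58.849884033203125), 88.2293930053711) [ 0.5932 -0.2265] [ 0.6523 -0.1629]
ridge [array([0.4343, 0.2608]), array([0.48  , 0.2214])]
scene slide_case 0.58 ((462.4512939453125, 255.1687469482422), (74.13417053222656, 124.97642517089844), 59.23545455932617) [0.3962 0.1976] [0.5311 0.3115]
scene cup_bench 0.84 ((634.775634765625, 284.02880859375), (68.39247131347656, 61.08913040161133), 57.76154327392578) [0.6029 0.2492] [0.6681 0.3174]
scene cup_drawer 0.76 ((613.4427490234375, -189.396728515625), (34.59524917602539, 64.96512603759766), 1.19722318649292) [ 0.5964 -0.2219] [ 0.6312 -0.1568]
```

View pics/topc.png

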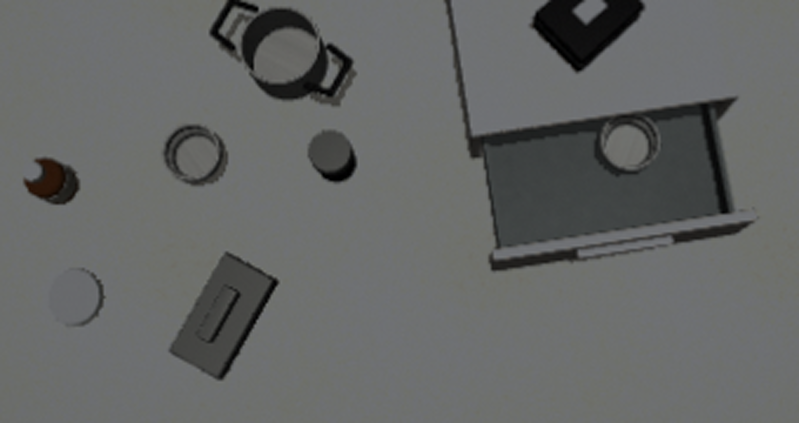

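```bash
python3 -m handwheel '[[0.3,-0.3,0,0,0,0.8],[0.9,-0.8,0,0,0,0.85],[0.9,-0.8,0,0,0,0],[0.9,-0.8,0,0,0,0],[0.9,-0.8,0,0,0,0],[0.9,-0.8,0,0,0,0],[0.9,-0.8,0,0,0,0],[0.9,-0.8,0,0,0,0]]' 0
python3 -m handwheel '[[0.9,-0.8,0,0,0,0],[0.9,-0.8,0,0,0,0],[0.9,-0.8,0,0,0,0],[0.9,-0.8,0,0,0,0],[0.9,-0.8,0,0,0,0],[0.9,-0.8,0,0,0,0],[0.9,-0.8,0,0,0,0],[0.9,-0.8,0,0,0,0]]'
python3 -m handwheel '[[0.9,-0.8,0,0,0,0],[0.9,-0.8,0,0,0,0],[0.9,-0.8,0,0,0,0],[0.9,-0.8,0,0,0,0],[0.9,-0.8,0,0,0,0],[0.9,-0.8,0,0,0,0],[0.9,-0.8,0,0,0,0],[0.9,-0.8,0,0,0,0]]'
cat >> h.py <<'E'
def dz(target,yawdeg=None):
    s=observe(); Rm=R.from_rotvec(s['ee_rot']).as_matrix(); x=Rm[:,0]; y=np.degrees(np.arctan2(x[1],x[0]))
    d=np.array(target)-s['position']
    print('clock',round(s['clock'],2),'pos',s['position'].round(4),'yaw',y.round(2),'toolz',Rm[:,2].round(3),'rows xyz',(Rm.T@d/.02).round(2), '' if yawdeg is None else ('turn z rows',round((y-yawdeg)/4,2)))
    if yawdeg is not None:
        c,sn=np.cos(np.radians(yawdeg)),np.sin(np.radians(yawdeg))
        print('  after turn', (np.array([[c,sn,0],[sn,-c,0],[0,0,-1]])@d/.02).round(2))
E
python3 - <<'E'
from h import *
dz((.547,-.1435,.06),7.6)
w=cam('wrist'); print(w['position'],rot(w)[:,2]); cv2.imwrite('pics/w1.png',w['image'][:,:,::-1])
for l in('drawer_front','drawer_floor','cup_drawer','unit'):print(l,pl(l,'wrist'))
E
```

```text
clock: 2.47
position: [0.2672, -0.4691, 0.2269]
ee_rot: [3.134, 0.208, 0.0]
force: [1.4, -0.2, 0.5]
width: 0.47
gripper_force: 0.0
clock: 3.13
position: [0.3931, -0.3232, 0.2269]
ee_rot: [3.134, 0.208, 0.0]
force: [0.6, -0.7, 0.4]
width: 0.006
gripper_force: 0.0
clock: 3.8
position: [0.519, -0.1773, 0.2269]
ee_rot: [3.135, 0.208, 0.0]
force: [-0.6, -0.2, -0.0]
width: 0.007
gripper_force: 0.0
clock 3.8 pos [ 0.519  -0.1773  0.2269] yaw 7.58 toolz [ 0. -0. -1.] rows xyz [ 1.61 -1.49  8.34] ('turn z rows', np.float64(-0.0))
  after turn [ 1.61 -1.49  8.34]
[ 0.60225488 -0.16665392  0.38452983] [-0.30578912 -0.04062408 -0.9512322 ]
drawer_front [(0.64, array([320.512, 233.424]))]
drawer_floor [(0.89, array([320.32 ,  85.296]))]
cup_drawer [(0.91, array([349.184,  97.392]))]
unit []
```

View pics/w1.png

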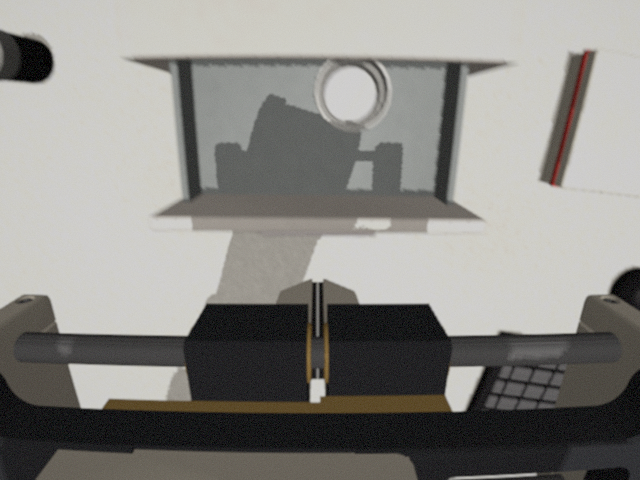

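```bash
python3 - <<'E'
from h import *
w=cam('wrist')
print([atz(w,p,.108).round(4) for p in((152,219),(486,219),(320,233))], atz(w,(349,97),.016),[atz(w,p,.068).round(4) for p in((314,94),(391,94),(352,58))])
E
python3 -m handwheel '[[0.8,-0.75,0,0,0,0],[0.8,-0.75,0,0,0,0],[0,0,1,0,0,0],[0,0,1,0,0,0],[0,0,1,0,0,0],[0,0,1,0,0,0],[0,0,1,0,0,0],[0,0,1,0,0,0]]'
python3 -m handwheel '[[0,0,1,0,0,0],[0,0,1,0,0,0],[0,0,0.35,0,0,0],[0,0,0,0,0,0]]'
```

```text
[array([ 0.5084, -0.0466,  0.108 ]), array([ 0.5437, -0.3128,  0.108 ]), array([ 0.5144, -0.1819,  0.108 ])] [ 0.62525255 -0.19588744  0.016     ] [array([ 0.6204, -0.163 ,  0.068 ]), array([ 0.629, -0.226,  0.068]), array([ 0.6518, -0.1898,  0.068 ])]
clock: 4.77
position: [0.5454, -0.1458, 0.106]
ee_rot: [3.134, 0.205, 0.0]
force: [0.5, -0.8, -0.0]
width: 0.004
gripper_force: 0.0
clock: 5.1
position: [0.5443, -0.1452, 0.0582]
ee_rot: [-3.134, -0.206, 0.005]
force: [-0.1, 0.2, 0.3]
width: 0.006
gripper_force: 0.0
```

```bash
python3 -m handwheel '[[-0.3,0,0,0,0,0],[-0.4,0,0,0,0,0],[-0.5,0,0,0,0,0],[-0.5,0,0,0,0,0],[-0.5,0,0,0,0,0],[-0.4,0,0,0,0,0],[-0.2,0,0,0,0,0],[0,0,0,0,0,0]]'
python3 -m handwheel '[[0.3,0,-1,0,0,0],[0,0,-1,0,0,0],[0,0,-1,0,0,0],[0,0,-1,0,0,0],[0,0,-1,0,0,0],[0,0,-1,0,0,0],[0,0,-1,0,0,0],[0,0,-1,0,0,0]]'
python3 - <<'E'
from h import *
np.set_printoptions(precision=4,suppress=True)
C={n:cam(n) for n in('top','wrist','scene')}
for l in('drawer_front','drawer_floor','cup_drawer','slide_case','cup_bench'):
    o={n:pl(l,n) for n in C}; print(l,{n:(v[0] if v else None) for n,v in o.items()})
    oo=[(C[n],o[n][0][1]) for n in C if o[n]]
    z={'drawer_front':.108,'drawer_floor':.016,'cup_drawer':.016}.get(l,0)
    print([atz(c,p,z)[:2] for c,p in oo], tri(oo) if len(oo)>1 else '')
dz((.47,.25,.2))
cv2.imwrite('pics/t2.png',C['top']['image'][:,:,::-1])
E
```

```text
clock: 5.77
position: [0.4888, -0.1521, 0.0598]
ee_rot: [3.135, 0.207, -0.002]
force: [-0.5, 1.0, 0.1]
width: 0.009
gripper_force: 0.0
clock: 6.43
position: [0.4961, -0.1508, 0.2205]
ee_rot: [-3.134, -0.208, 0.001]
force: [0.7, -0.6, 1.3]
width: 0.006
gripper_force: 0.0
drawer_front {'top': None, 'wrist': (0.92, array([347.776, 267.696])), 'scene': (0.98, array([329.024, 177.888]))}
[array([ 0.4693, -0.1809]), array([ 0.4763, -0.1748])] [ 0.4689 -0.1821  0.0986]
drawer_floor {'top': (0.58, array([377.408, 258.192])), 'wrist': (0.8, array([349.504, 114.816])), 'scene': (0.92, array([296.896, 216.912]))}
[array([ 0.5875, -0.1728]), array([ 0.5902, -0.1712]), array([ 0.5907, -0.1627])] [ 0.589  -0.1724  0.0036]
cup_drawer {'top': (0.51, array([261.12 , 250.512])), 'wrist': (0.73, array([377.28 , 128.304])), 'scene': (0.82, array([294.208, 206.208]))}
[array([0.617 , 0.1277]), array([ 0.5814, -0.2001]), array([ 0.5789, -0.1999])] [ 0.6008 -0.0241  0.3165]
slide_case {'top': (0.9, array([214.528, 314.208])), 'wrist': (0.36, array([352.   , 268.704])), 'scene': (0.59, array([419.712, 309.888]))}
[array([0.4569, 0.251 ]), array([ 0.4248, -0.2019]), array([0.4538, 0.2522])] [0.4731 0.1066 0.1278]
cup_bench {'top': (0.57, array([202.432, 247.296])), 'wrist': None, 'scene': (0.73, array([370.496, 349.104]))}
[array([0.6335, 0.2849]), array([0.6244, 0.2782])] [0.6294 0.2821 0.0152]
clock 7.33 pos [ 0.4964 -0.1509  0.2197] yaw 7.59 toolz [-0. -0. -1.] rows xyz [  1.34 -20.04   0.98]
```

View pics/t2.png

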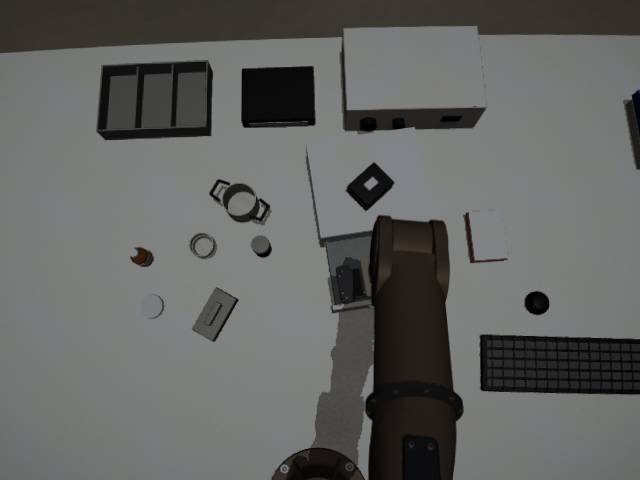

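```bash
python3 -m handwheel '[[0,-0.5,0,0,0,-0.5],[0,-1,0,0,0,0],[0,-1,0,0,0,0],[0,-1,0,0,0,0],[0,-1,0,0,0,0],[0,-1,0,0,0,0],[0,-1,0,0,0,0],[0,-1,0,0,0,0]]' 0.6
python3 -m handwheel '[[0,-1,0,0,0,0],[0,-1,0,0,0,0],[0,-1,0,0,0,0],[0,-1,0,0,0,0],[0,-1,0,0,0,0],[0,-1,0,0,0,0],[0,-1,0,0,0,0],[0,-1,0,0,0,0]]'
python3 -m handwheel '[[0,-1,0,0,0,0],[0,-1,0,0,0,0],[0,-1,0,0,0,0],[0,-1,0,0,0,0],[0,-0.5,0,0,0,-1],[0,0,0,0,0,-1],[0,0,0,0,0,-1],[0,0,0,0,0,-1]]'
for i in 1; do python3 -m handwheel '[[0,0,0,0,0,-1],[0,0,0,0,0,-1],[0,0,0,0,0,-1],[0,0,0,0,0,-1],[0,0,0,0,0,-1],[0,0,0,0,0,-1],[0,0,0,0,0,-1],[0,0,0,0,0,-1]]'; done
python3 - <<'E'
from h import *
dz((.456,.25,.2),144); print(observe()['joints'].round(2))
E
```

```text
clock: 8.0
position: [0.4712, -0.0013, 0.2198]
ee_rot: [-3.13, -0.266, -0.0]
force: [-0.6, 0.4, 0.1]
width: 0.538
gripper_force: 0.0
clock: 8.67
position: [0.4443, 0.1564, 0.2198]
ee_rot: [-3.13, -0.266, -0.0]
force: [0.3, 0.1, 0.1]
width: 0.6
gripper_force: 0.0
clock: 9.33
position: [0.4293, 0.2445, 0.2197]
ee_rot: [-3.061, -0.706, 0.0]
force: [0.6, -0.3, -0.6]
width: 0.603
gripper_force: 0.0
clock: 10.0
position: [0.4295, 0.2441, 0.2198]
ee_rot: [-2.749, -1.521, -0.0]
force: [0.1, -0.2, -0.9]
width: 0.599
gripper_force: 0.0
clock 10.0 pos [0.4295 0.2441 0.2198] yaw 57.93 toolz [ 0.  0. -1.] rows xyz [0.95 0.97 0.99] ('turn z rows', np.float64(-21.52))
  after turn [-0.9   1.02  0.99]
[-0.13  0.3  -0.62  1.86  0.2   1.05 -1.38]
```

```bash
python3 -m handwheel '[[0,0,0,0,0,-1],[0,0,0,0,0,-1],[0,0,0,0,0,-1],[0,0,0,0,0,-1],[0,0,0,0,0,-1],[0,0,0,0,0,-1],[0,0,0,0,0,-1],[0,0,0,0,0,-1]]'
python3 -m handwheel '[[0,0,0,0,0,-1],[0,0,0,0,0,-1],[0,0,0,0,0,-1],[0,0,0,0,0,-1],[0,0,0,0,0,-1],[0,0,0,0,0,-1],[0,0,0,0,0,-1],[0,0,0,0,0,-1]]'
python3 -m handwheel '[[0,0,0,0,0,-1],[0,0,0,0,0,-1],[0,0,0,0,0,-1],[0,0,0,0,0,-1],[0,0,0,0,0,-1],[0,0,0,0,0,-0.5],[-0.9,1,0,0,0,0],[-1,0,0,0,0,0]]'
python3 - <<'E'
from h import *
dz((.456,.25,.2),144); print(observe()['joints'].round(2))
w=cam('wrist'); cv2.imwrite('pics/w2.png',w['image'][:,:,::-1]); print(pl('slide_case','wrist'))
for m in trace('slide_case','wrist')[:1]:
    ys,xs=np.where(m['region']);print(m['score'],xs.min(),xs.max(),ys.min(),ys.max())
E
```

```text
clock: 10.67
position: [0.4295, 0.2441, 0.2198]
ee_rot: [2.223, 2.22, 0.0]
force: [-0.3, -0.1, -0.6]
width: 0.598
gripper_force: 0.0
clock: 11.33
position: [0.4295, 0.2441, 0.2198]
ee_rot: [1.525, 2.747, 0.0]
force: [0.2, -0.8, -0.5]
width: 0.6
gripper_force: 0.0
clock: 12.0
position: [0.4729, 0.2401, 0.2204]
ee_rot: [0.973, 2.986, 0.004]
force: [0.2, -0.2, 0.7]
width: 0.6
gripper_force: 0.0
clock 12.0 pos [0.4729 0.2401 0.2204] yaw 143.9 toolz [ 0.002  0.002 -1.   ] rows xyz [ 0.97 -0.1   1.02] ('turn z rows', np.float64(-0.02))
  after turn [ 0.97 -0.1   1.02]
[ 0.1   0.44 -0.92  1.76  0.38  1.13  0.01]
[(0.62, array([314.368, 182.688]))]
0.82 275 349 123 249
```

View pics/w2.png

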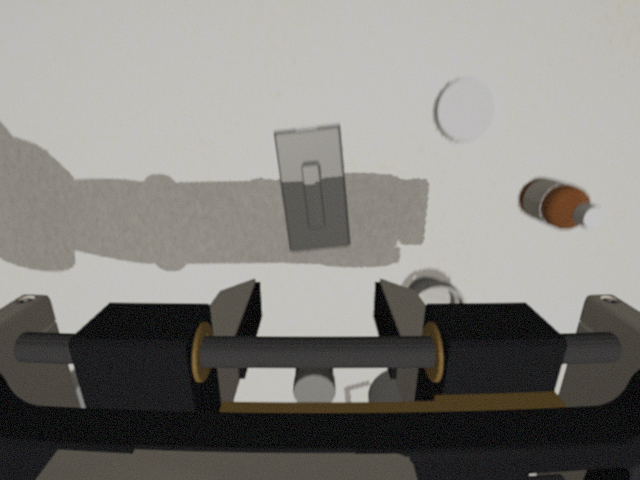

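```bash
python3 - <<'E'
from h import *
np.set_printoptions(precision=4,suppress=True)
w=cam('wrist');t=cam('top')
L=[(276,131),(340,125),(350,244),(290,250)]
T=[(192.8,328.9),(214,340.9),(238.3,299.1),(216.6,287.7)]
q=np.array([atz(w,p,.032) for p in L]);print(q);c=q.mean(0);print('wrist c',c)
qt=np.array([atz(t,p,.032) for p in T]);print(qt,qt.mean(0))
for a in(q,qt):
  d=(a[0]+a[1]-a[2]-a[3])/2;print(np.linalg.norm(d),np.degrees(np.arctan2(d[1],d[0])),np.linalg.norm(a[0]-a[1]))
print('tri',tri([(w,np.mean(L,0)),(t,np.mean(T,0))]))
r=np.array([atz(w,p,.054) for p in((311,164),(314,229))]);print('ridge',r,r.mean(0))
dz((c[0],c[1],.037),144)
E
```

```text
[[0.3912 0.2492 0.032 ]
 [0.422  0.2998 0.032 ]
 [0.5224 0.2408 0.032 ]
 [0.4914 0.188  0.032 ]]
wrist c [0.4568 0.2445 0.032 ]
[[0.4193 0.2989 0.032 ]
 [0.3883 0.2453 0.032 ]
 [0.4908 0.1845 0.032 ]
 [0.5212 0.2397 0.032 ]] [0.4549 0.2421 0.032 ]
0.11696256185444767 149.0790443599365 0.059268196662620634
0.11855604521402317 149.58660519722125 0.061883019737162294
tri [0.4557 0.2446 0.0206]
ridge [[0.4329 0.2589 0.054 ]
 [0.4828 0.2251 0.054 ]] [0.4578 0.242  0.054 ]
clock 12.25 pos [0.4716 0.2377 0.2197] yaw 143.68 toolz [-0.001  0.    -1.   ] rows xyz [ 0.79 -0.16  9.14] ('turn z rows', np.float64(-0.08))
  after turn [ 0.8  -0.16  9.14]
```

```bash
python3 -m handwheel '[[0.8,-0.1,0,0,0,-0.7],[0,0,0,0,0,-0.7],[0,0,1,0,0,0],[0,0,1,0,0,0],[0,0,1,0,0,0],[0,0,1,0,0,0],[0,0,1,0,0,0],[0,0,0,0,0,0]]'
python3 - <<'E'
from h import *
dz((.4565,.244,.038),149.2)
E
```

```text
clock: 12.92
position: [0.4553, 0.2444, 0.117]
ee_rot: [-0.828, -3.027, 0.005]
force: [-0.2, -1.1, -0.7]
width: 0.599
gripper_force: 0.0
clock 12.92 pos [0.4553 0.2444 0.117 ] yaw 149.42 toolz [-0.004 -0.002 -1.   ] rows xyz [-0.07  0.03  3.95] ('turn z rows', np.float64(0.05))
  after turn [-0.06  0.01  3.95]
```

```bash
python3 -m handwheel '[[0,0,1,0,0,0],[0,0,1,0,0,0],[0,0,1,0,0,0],[0,0,0.6,0,0,0],[0,0,0.3,0,0,0],[0,0,0,0,0,0]]'
python3 -m handwheel '[[0,0,0,0,0,0],[0,0,0,0,0,0],[0,0,0,0,0,0],[0,0,0,0,0,0],[0,0,0,0,0,0],[0,0,0,0,0,0]]' 0 30
python3 -m handwheel '[[0,0,-0.3,0,0,0],[0,0,-1,0,0,0],[0,0,-1,0,0,0],[0,0,-1,0,0,0],[0,0,-1,0,0,0],[0,0,-1,0,0,0],[0,0,-1,0,0,0],[0,0,-1,0,0,0]]'
python3 - <<'E'
from h import *
e=np.array([np.cos(np.radians(7.6)),np.sin(np.radians(7.6))]);f=np.array([-e[1],e[0]])
g=np.array([.589,-.172])-.032*e+.07*f
print(g); dz((g[0],g[1],.15),187.6)
E
```

```text
clock: 13.42
position: [0.4578, 0.2452, 0.0415]
ee_rot: [-0.832, -3.029, 0.001]
force: [-1.0, 0.3, -0.2]
width: 0.599
gripper_force: 0.0
clock: 13.92
position: [0.4587, 0.245, 0.042]
ee_rot: [0.835, 3.028, 0.0]
force: [0.4, -0.7, -0.5]
width: 0.215
gripper_force: 0.0
clock: 14.58
position: [0.4578, 0.2445, 0.1886]
ee_rot: [-0.834, -3.028, 0.002]
force: [1.1, 0.3, -4.1]
width: 0.168
gripper_force: 30.0
[ 0.54802316 -0.10684712]
clock 14.58 pos [0.4578 0.2445 0.1886] yaw 149.21 toolz [-0.001 -0.001 -1.   ] rows xyz [-12.87 -12.78   1.94] ('turn z rows', np.float64(-9.6))
  after turn [ -2.15 -18.01   1.93]
```

```bash
python3 -m handwheel '[[0,0,0,0,0,-0.6],[0,0,0,0,0,-1],[0,0,0,0,0,-1],[0,0,0,0,0,-1],[0,0,0,0,0,-1],[0,0,0,0,0,-1],[0,0,0,0,0,-1],[0,0,0,0,0,-1]]'
python3 -m handwheel '[[0,0,0,0,0,-1],[0,0,0,0,0,-1],[0,-0.5,0,0,0,0],[0,-1,0,0,0,0],[-0.2,-1,0,0,0,0],[-0.2,-1,0,0,0,0],[-0.2,-1,0,0,0,0],[-0.2,-1,0,0,0,0]]'
python3 -m handwheel '[[-0.2,-1,0,0,0,0],[-0.2,-1,0,0,0,0],[-0.2,-1,0,0,0,0],[-0.2,-1,0,0,0,0],[-0.2,-1,0,0,0,0],[-0.2,-1,0,0,0,0],[-0.2,-1,0,0,0,0],[0,-1,0,0,0,0]]'
python3 -m handwheel '[[0,-1,0,0,0,0],[0,-1,0,0,0,0],[0,-1,0,0,0,0],[0,-1,0,0,0,0],[0,-0.5,0,0,0,0],[0,0,0,0,0,0]]'
python3 - <<'E'
from h import *
np.set_printoptions(precision=4,suppress=True)
w=cam('wrist');s=cam('scene');cv2.imwrite('pics/w3.png',w['image'][:,:,::-1]);cv2.imwrite('pics/s3.png',cv2.resize(s['image'][130:300,200:420,::-1],None,fx=3,fy=3,interpolation=2))
dz((.548,-.107,.15),187.6)
for l,z in(('drawer_floor',.016),('cup_drawer',.016),('drawer_front',.108)):
  for c,n in((w,'wrist'),(s,'scene')):
    for a in pl(l,n)[:1]: print(l,n,a,atz(c,a[1],z))
print(trace('slide_case','wrist')[0]['rect'])
E
```

```text
clock: 15.25
position: [0.458, 0.2445, 0.1876]
ee_rot: [-0.005, -3.141, 0.001]
force: [-1.0, 0.4, -4.0]
width: 0.17
gripper_force: 30.0
clock: 15.92
position: [0.4887, 0.136, 0.1876]
ee_rot: [0.203, -3.134, 0.002]
force: [-0.4, -0.3, -4.2]
width: 0.172
gripper_force: 30.0
clock: 16.58
position: [0.5378, -0.0188, 0.1876]
ee_rot: [0.203, -3.134, 0.0]
force: [0.3, 0.2, -4.0]
width: 0.169
gripper_force: 30.0
clock: 17.08
position: [0.5492, -0.1097, 0.1871]
ee_rot: [0.198, -3.134, 0.002]
force: [-0.2, -0.8, -3.8]
width: 0.167
gripper_force: 30.0
clock 17.18 pos [ 0.5492 -0.1058  0.1876] yaw -172.49 toolz [-0.001  0.001 -1.   ] rows xyz [ 0.07 -0.05  1.88] ('turn z rows', np.float64(-90.02))
  after turn [ 0.07 -0.05  1.88]
drawer_floor wrist (0.8, array([250.176, 245.28 ])) [ 0.5895 -0.1707  0.016 ]
drawer_floor scene (0.97, array([293.888, 214.08 ])) [ 0.5933 -0.1758  0.016 ]
cup_drawer wrist (0.69, array([222.976, 233.088])) [ 0.5804 -0.1975  0.016 ]
cup_drawer scene (0.78, array([296.384, 205.488])) [ 0.5722 -0.1989  0.016 ]
drawer_front wrist (0.92, array([212.224, 109.92 ])) [ 0.4682 -0.1869  0.108 ]
drawer_front scene (0.74, array([318.976, 198.192])) [ 0.5363 -0.1278  0.108 ]
[0.4963, 0.5511, 0.2009, 0.4623]
```

View pics/w3.png

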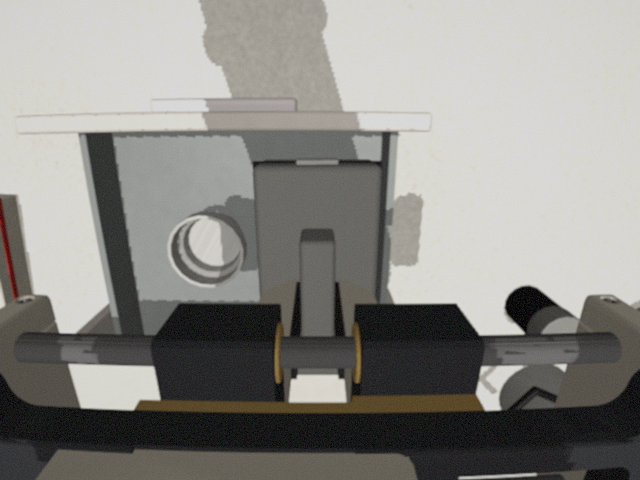

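View pics/s3.png

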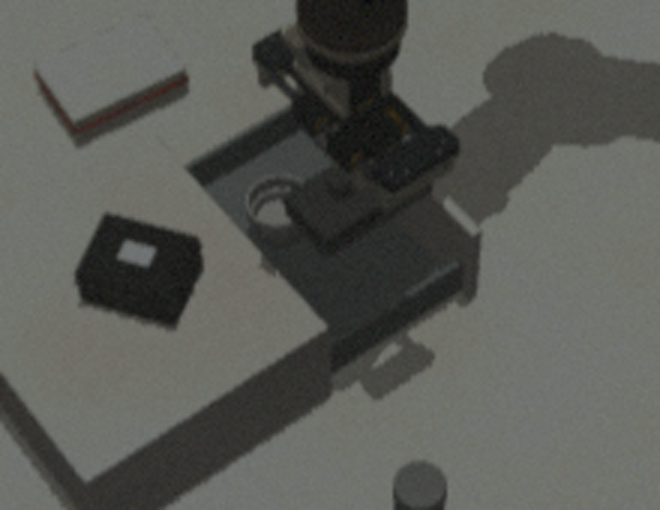

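```bash
python3 - <<'E'
from h import *
np.set_printoptions(precision=4,suppress=True)
w=cam('wrist');y=np.radians(7.6);e=np.array([np.cos(y),np.sin(y)]);f=np.array([-e[1],e[0]]);o=np.array([.589,-.172])
def D(p,z): q=atz(w,p,z)[:2]-o; return np.round([q@e,q@f],4)
print('panel top',D((17,119),.108),D((430,119),.108),'rear edge',D((17,133),.108),D((430,131),.108))
print('wall tops',D((385,135),.056),D((380,290),.056),D((84,135),.056),D((113,300),.056))
tz=observe()['position'][2]
for h in(.008,.012):print('case lid @',h,[D(p,tz-h) for p in((256,167),(380,164))],'ridge',D((317,231),tz-h+.022))
print('cup rim',D((168,250),.068),D((244,250),.068),D((206,213),.068),D((206,287),.068))
dz((.548,-.107,.15),187.6)
E
```

```text
panel top [-0.1177 -0.1271] [-0.1147  0.1423] rear edge [-0.1087 -0.1292] [-0.1073  0.1429]
wall tops [-0.1024  0.1236] [0.0307 0.1267] [-0.1044 -0.1151] [ 0.042  -0.1164]
case lid @ 0.008 [array([-0.0932,  0.0429]), array([-0.0945,  0.0994])] ridge [-0.0694  0.0707]
case lid @ 0.012 [array([-0.0926,  0.0422]), array([-0.0941,  0.1001])] ridge [-0.0682  0.0707]
cup rim [-0.0114 -0.0527] [-0.0116  0.0108] [-0.0429 -0.0178] [ 0.0222 -0.024 ]
clock 17.58 pos [ 0.5497 -0.1055  0.1878] yaw -172.36 toolz [ 0. -0. -1.] rows xyz [ 0.09 -0.06  1.89] ('turn z rows', np.float64(-89.99))
  after turn [ 0.09 -0.06  1.89]
```

```bash
python3 -m handwheel '[[0,0,0.6,0,0,0],[0,0,1,0,0,0],[0,0,1,0,0,0],[0,0,1,0,0,0],[0,0,1,0,0,0],[0,0,1,0,0,0],[0,0,0.5,0,0,0],[0,0,0,0,0,0]]'
python3 -m handwheel '[[0,0,0.1,0,0,0],[0,0,0,0,0,0]]'
python3 -m handwheel '[[0,0,0.1,0,0,0],[0,0,0,0,0,0]]'
```

```text
clock: 18.25
position: [0.5479, -0.1061, 0.063]
ee_rot: [0.208, -3.131, -0.001]
force: [0.3, -0.2, -3.4]
width: 0.169
gripper_force: 30.0
clock: 18.42
position: [0.5503, -0.1058, 0.0643]
ee_rot: [-0.208, 3.134, 0.0]
force: [0.1, 1.5, -3.7]
width: 0.172
gripper_force: 30.0
clock: 18.58
position: [0.5502, -0.1061, 0.0624]
ee_rot: [-0.208, 3.133, -0.001]
force: [-0.9, -0.6, -3.7]
width: 0.165
gripper_force: 30.0
```

```bash
python3 -m handwheel '[[0,0,0.1,0,0,0],[0,0,0,0,0,0]]'
python3 -m handwheel '[[0,0,0.1,0,0,0],[0,0,0,0,0,0]]'
```

```text
clock: 18.75
position: [0.5504, -0.1061, 0.0604]
ee_rot: [-0.208, 3.133, -0.001]
force: [-0.2, -0.2, -1.0]
width: 0.17
gripper_force: 30.0
clock: 18.92
position: [0.5526, -0.1058, 0.0603]
ee_rot: [-0.207, 3.129, -0.002]
force: [1.2, -1.4, 15.9]
width: 0.168
gripper_force: 30.0
```

```bash
python3 -m handwheel '[[0,0,0,0,0,0],[0,0,0,0,0,0],[0,0,0,0,0,0],[0,0,0,0,0,0],[0,0,-0.5,0,0,0],[0,0,-1,0,0,0],[0,0,-1,0,0,0],[0,0,-1,0,0,0]]' 0.4
python3 -m handwheel '[[0,0,-1,0,0,0],[0,0,-1,0,0,0],[0,0,-1,0,0,0],[0,0,-0.5,0,0,0],[0,0.6,0,0,0,0],[-0.4,1,0,0,0,0],[-0.4,1,0,0,0,0],[-0.4,1,0,0,0,0]]'
python3 -m handwheel '[[-0.4,1,0,0,0,0],[-0.4,1,0,0,0,0],[-0.5,1,0,0,0,0],[-0.5,1,0,0,0,0],[-0.5,1,0,0,0,0],[-0.5,1,0,0,0,0],[-0.5,1,0,0,0,0],[-0.5,1,0,0,0,0]]' 1
python3 -m handwheel '[[-0.5,1,0,0,0,0],[-0.5,1,0,0,0,0],[-0.5,1,0,0,0,0],[-0.5,1,0,0,0,0],[-0.5,1,0,0,0,0],[-0.5,1,0,0,0,0],[-0.5,1,0,0,0,0],[0,0,0,0,0,0]]'
python3 - <<'E'
from h import *
np.set_printoptions(precision=4,suppress=True)
C={n:cam(n) for n in('wrist','top','scene')}
w=C['wrist'];cv2.imwrite('pics/w4.png',w['image'][:,:,::-1])
for n,c in C.items():
  for m in trace('cup_bench',n)[:1]:
    r=np.array(m['rect'])*np.tile(S,2);print(n,m['score'],r,'rim@.052',atz(c,r[:2],.052))
  print(n,[(a,atz(c,a[1],0)) for a in pl('cup_bench',n)[:1]])
dz((.632,.28,.037))
E
```

```text
clock: 19.58
position: [0.5495, -0.1057, 0.129]
ee_rot: [0.209, -3.134, -0.001]
force: [-0.1, 0.2, -0.4]
width: 0.4
gripper_force: 0.0
clock: 20.25
position: [0.5633, -0.0303, 0.1968]
ee_rot: [0.207, -3.133, -0.0]
force: [-0.2, -0.4, 0.0]
width: 0.399
gripper_force: 0.0
clock: 20.92
position: [0.6174, 0.1389, 0.1965]
ee_rot: [0.209, -3.133, 0.0]
force: [0.3, -0.4, 0.4]
width: 0.932
gripper_force: 0.0
clock: 21.58
position: [0.667, 0.2911, 0.1961]
ee_rot: [0.217, -3.132, -0.004]
force: [-1.8, 0.3, 0.1]
width: 0.999
gripper_force: 0.0
wrist 0.89 [311.744 178.944  74.112  73.68 ] rim@.052 [0.6319 0.2816 0.052 ]
wrist [((0.94, array([310.208, 170.88 ])), array([0.6324, 0.2795, 0.    ]))]
top 0.62 [486.656 235.392  47.872  58.608] rim@.052 [ 0.6315 -0.4516  0.052 ]
top [((0.43, array([202.688, 247.92 ])), array([0.6318, 0.2842, 0.    ]))]
scene 0.64 [368.    347.616  21.376  19.008] rim@.052 [0.6419 0.2881 0.052 ]
scene [((0.8, array([371.584, 350.688])), array([0.6243, 0.2832, 0.    ]))]
clock 22.03 pos [0.6693 0.2841 0.1978] yaw -172.47 toolz [ 0. -0. -1.] rows xyz [1.88 0.04 8.04]
```

View pics/w4.png

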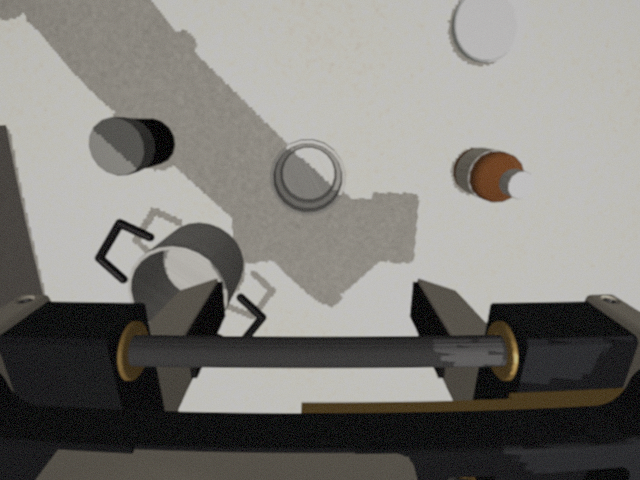

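```bash
python3 -m handwheel '[[0.9,0.07,0,0,0,0],[0.97,0,0,0,0,0],[0,0,1,0,0,0],[0,0,1,0,0,0],[0,0,1,0,0,0],[0,0,1,0,0,0],[0,0,0.5,0,0,0],[0,0,0,0,0,0]]'
python3 - <<'E'
from h import *
dz((.632,.2805,.036),187.6)
E
```

```text
clock: 22.7
position: [0.631, 0.28, 0.1053]
ee_rot: [0.207, -3.132, 0.003]
force: [-0.2, -0.2, 0.3]
width: 0.995
gripper_force: 0.0
clock 22.7 pos [0.631  0.28   0.1053] yaw -172.44 toolz [-0.003 -0.002 -1.   ] rows xyz [-0.06  0.02  3.46] ('turn z rows', np.float64(-90.01))
  after turn [-0.05  0.02  3.46]
```

```bash
python3 -m handwheel '[[0,0,1,0,0,0],[0,0,1,0,0,0],[0,0,1,0,0,0],[0,0,0.5,0,0,0],[0,0,0,0,0,0]]'
python3 -m handwheel '[[0,0,0,0,0,0],[0,0,0,0,0,0],[0,0,0,0,0,0],[0,0,0,0,0,0],[0,0,0,0,0,0],[0,0,0,0,0,0]]' 0 20
python3 -m handwheel '[[0,0,-0.3,0,0,0],[0,0,-1,0,0,0],[0,0,-1,0,0,0],[0,0,-1,0,0,0],[0,0,-1,0,0,0],[0,0,-1,0,0,0],[0,0,-1,0,0,0],[0,0,-1,0,0,0]]'
python3 - <<'E'
from h import *
np.set_printoptions(precision=4,suppress=True)
w=cam('wrist'); 
for m in trace('cup_bench','wrist')[:2]: print(m['score'],np.array(m['rect'])*np.tile(S,2))
dz((.578,-.195,.2),187.6)
E
```

```text
clock: 23.12
position: [0.6313, 0.2808, 0.0363]
ee_rot: [0.207, -3.133, 0.002]
force: [0.5, -0.5, 0.3]
width: 0.999
gripper_force: 0.0
clock: 23.62
position: [0.6324, 0.2815, 0.0387]
ee_rot: [-0.207, 3.133, -0.0]
force: [-0.3, -2.2, 5.5]
width: 0.689
gripper_force: 20.0
clock: 24.28
position: [0.6313, 0.2817, 0.1846]
ee_rot: [0.209, -3.134, -0.0]
force: [0.6, 0.2, -1.8]
width: 0.687
gripper_force: 20.0
0.62 [321.344 285.6   139.904 102.384]
clock 24.38 pos [0.6325 0.2832 0.1875] yaw -172.39 toolz [ 0.004  0.003 -1.   ] rows xyz [  5.87 -23.34  -0.71] ('turn z rows', np.float64(-90.0))
  after turn [  5.86 -23.34  -0.63]
```

```bash
python3 -m handwheel '[[0,-0.5,0,0,0,0],[0.2,-1,0,0,0,0],[0.2,-1,0,0,0,0],[0.2,-1,0,0,0,0],[0.2,-1,0,0,0,0],[0.2,-1,0,0,0,0],[0.2,-1,0,0,0,0],[0.2,-1,0,0,0,0]]'
python3 -m handwheel '[[0.2,-1,0,0,0,0],[0.2,-1,0,0,0,0],[0.2,-1,0,0,0,0],[0.2,-1,0,0,0,0],[0.2,-1,0,0,0,0],[0.2,-1,0,0,0,0],[0.2,-1,0,0,0,0],[0.2,-1,0,0,0,0]]'
python3 -m handwheel '[[0.2,-1,0,0,0,0],[0.2,-1,0,0,0,0],[0.2,-1,0,0,0,0],[0.2,-1,0,0,0,0],[0.2,-1,0,0,0,0],[0.2,-1,0,0,0,0],[0.1,-1,0,0,0,0],[0,-0.5,0,0,0,0]]'
python3 -m handwheel '[[0,-0.5,0,0,0,0],[0,0,0,0,0,0],[0,0,0,0,0,0]]'
python3 - <<'E'
from h import *
np.set_printoptions(precision=4,suppress=True)
w=cam('wrist');cv2.imwrite('pics/w5.png',w['image'][:,:,::-1])
dz((.578,-.195,.2),187.6)
for l in('cup_drawer','cup_bench'):
  for m in trace(l,'wrist')[:2]:
    r=np.array(m['rect'])*np.tile(S,2);print(l,m['score'],r,'rim',atz(w,r[:2],.068))
  for a in pl(l,'wrist')[:2]: print(l,a,atz(w,a[1],.016))
E
```

```text
clock: 25.05
position: [0.6229, 0.1267, 0.1818]
ee_rot: [0.207, -3.132, 0.002]
force: [0.2, 0.1, -2.0]
width: 0.69
gripper_force: 20.0
clock: 25.72
position: [0.612, -0.0358, 0.1819]
ee_rot: [0.207, -3.132, 0.0]
force: [0.1, 0.1, -2.2]
width: 0.687
gripper_force: 20.0
clock: 26.38
position: [0.6056, -0.1901, 0.1816]
ee_rot: [0.202, -3.132, 0.002]
force: [0.3, -0.6, -2.0]
width: 0.69
gripper_force: 20.0
clock: 26.63
position: [0.6084, -0.1951, 0.1832]
ee_rot: [0.208, -3.134, -0.002]
force: [-0.7, 0.3, -2.2]
width: 0.691
gripper_force: 20.0
clock 26.68 pos [ 0.6086 -0.1942  0.1835] yaw -172.33 toolz [-0.     0.001 -1.   ] rows xyz [ 1.52  0.17 -0.82] ('turn z rows', np.float64(-89.98))
  after turn [ 1.52  0.16 -0.82]
cup_drawer 0.55 [318.272 196.992  76.288  80.016] rim [ 0.582  -0.1982  0.068 ]
cup_drawer (0.64, array([426.432, 160.416])) [ 0.5469 -0.1051  0.016 ]
cup_drawer (0.56, array([316.992, 185.712])) [ 0.5826 -0.199   0.016 ]
cup_bench 0.8 [317.376 286.992 140.608 104.016] rim [ 0.6577 -0.1888  0.068 ]
cup_bench (0.6, array([318.784, 266.112])) [ 0.6604 -0.187   0.016 ]
```

View pics/w5.png

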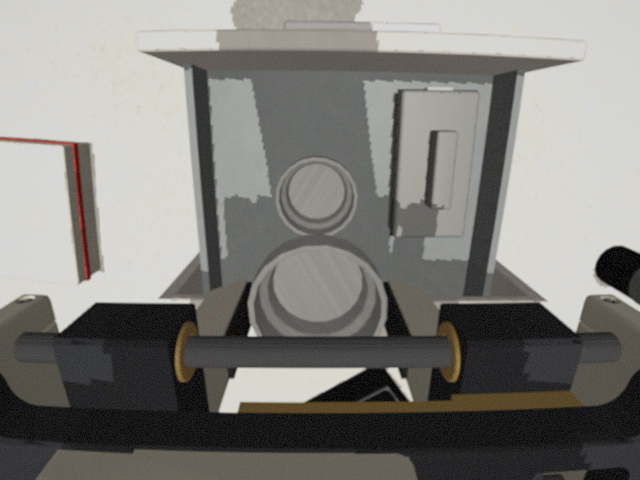

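```bash
cat >> h.py <<'E'
prof=[(.020,0),(.027,.022),(.028,.032),(.032,.036),(.032,.052)]
th=np.linspace(0,2*np.pi,90)
def ext(c,p):
    X=np.array([[p[0]+r*np.cos(a),p[1]+r*np.sin(a),p[2]+h] for r,h in prof for a in th])
    q=proj(c,X); return q[:,0].min(),q[:,0].max(),q[:,1].min(),q[:,1].max()
from scipy.optimize import least_squares
def fitcup(c,e,x0,z=None,bottom=True):
    n=4 if bottom else 3
    g=lambda v:(np.array(ext(c,(v[0],v[1],v[2] if z is None else z)))-e)[:n]
    s=least_squares(g,list(x0[:2])+([x0[2]] if z is None else []),diff_step=1e-4,x_scale=.01); return s.x,s.fun
def edges(m): ys,xs=np.where(m); return np.array([xs.min(),xs.max()+1,ys.min(),ys.max()+1.])
E
cat > rel.py <<'E'
from h import *
np.set_printoptions(precision=4,suppress=True)
w=cam('wrist');s=observe();Rm=R.from_rotvec(s['ee_rot']).as_matrix();tp=s['position']
for a in trace('cup_drawer','wrist')[:2]:
    e=edges(a['region']); print('drawer',a['score'],e)
    if e[1]-e[0]<100: d,f=fitcup(w,e,(.582,-.198),.016);print('  z known',d,f); print('  z free',fitcup(w,e,(.582,-.198,.016)))
for a in trace('cup_bench','wrist')[:2]:
    e=edges(a['region']); print('held',a['score'],e)
    if e[1]-e[0]>100:
        b,f=fitcup(w,e,tp,tp[2]-.0375,False);print('  z known',b,f);print('  z free',fitcup(w,e,(*tp[:2],tp[2]-.0375),None,False),'tcp',tp)
        print('cup in tool',Rm[:,:2].T@np.r_[b-tp[:2],0])
v=np.r_[d-b,0]; print('shift needed tool xy rows',Rm[:,:2].T@v/.02,'tcp z',tp[2])
E
python3 rel.py
```

```text
drawer 0.81 [274. 357. 154. 236.]
  z known [ 0.5831 -0.1995] [ 0.0001 -0.0001 -0.7339  0.7937]
  z free (array([ 0.5836, -0.1995,  0.0134]), array([ 0.3821, -0.3818, -0.3887,  0.3922]))
held 0.82 [248. 387. 235. 337.]
  z known [ 0.6084 -0.1947] [-1.626   1.625   0.2298]
  z free (array([ 0.6095, -0.1946,  0.1427]), array([-0.,  0.,  0.])) tcp [ 0.6088 -0.1946  0.1839]
cup in tool [ 0.0004 -0.0001]
shift needed tool xy rows [ 1.2842 -0.07  ] tcp z 0.18390426912431668
```

```bash
python3 -m handwheel '[[0.4,-0.03,0,0,0,0],[0.5,0,0,0,0,0],[0.38,0,0,0,0,0],[0,0,0.8,0,0,0],[0,0,1,0,0,0],[0,0,1,0,0,0],[0,0,0.7,0,0,0],[0,0,0,0,0,0]]'
python3 - <<'E'
from h import *
dz((.5832,-.1985,.0755),187.6)
E
```

```text
clock: 27.7
position: [0.5808, -0.2003, 0.1108]
ee_rot: [0.207, -3.13, -0.001]
force: [-0.3, -0.4, -2.2]
width: 0.69
gripper_force: 20.0
clock 27.7 pos [ 0.5808 -0.2003  0.1108] yaw -172.43 toolz [-0.005  0.    -1.   ] rows xyz [-0.14  0.07  1.76] ('turn z rows', np.float64(-90.01))
  after turn [-0.13  0.07  1.77]
```

```bash
python3 -m handwheel '[[0,0,0,0,0,0],[0,0,0,0,0,0]]'
python3 - <<'E'
from h import *
w=cam('wrist')
for l in('cup_drawer','cup_bench'):
    for a in trace(l,'wrist')[:2]: print(l,a['score'],edges(a['region']))
dz((.5832,-.1985,.0755),187.6)
E
```

```text
clock: 27.87
position: [0.5839, -0.1996, 0.1148]
ee_rot: [-0.208, 3.133, -0.0]
force: [0.2, -0.2, -2.3]
width: 0.689
gripper_force: 20.0
cup_drawer 0.69 [267. 370. 206. 257.]
cup_bench 0.76 [248. 386. 234. 336.]
clock 28.02 pos [ 0.584  -0.1996  0.1149] yaw -172.41 toolz [ 0.002 -0.    -1.   ] rows xyz [0.04 0.06 1.97] ('turn z rows', np.float64(-90.0))
  after turn [0.04 0.06 1.97]
```

```bash
python3 -m handwheel '[[0.03,0.03,0.3,0,0,0],[0,0,0.3,0,0,0],[0,0,0.3,0,0,0],[0,0,0,0,0,0]]'
python3 -m handwheel '[[0,0,0.25,0,0,0],[0,0,0.25,0,0,0],[0,0,0.2,0,0,0],[0,0,0,0,0,0]]'
```

```text
clock: 28.35
position: [0.5817, -0.1992, 0.094]
ee_rot: [0.208, -3.133, -0.001]
force: [-0.8, 0.4, -2.1]
width: 0.688
gripper_force: 20.0
clock: 28.68
position: [0.5825, -0.199, 0.0809]
ee_rot: [0.208, -3.134, -0.0]
force: [0.3, 0.4, -2.8]
width: 0.688
gripper_force: 20.0
```

```bash
python3 -m handwheel '[[0,0,0.1,0,0,0],[0,0,0,0,0,0]]'
python3 -m handwheel '[[0,0,0.1,0,0,0],[0,0,0,0,0,0]]'
python3 -m handwheel '[[0,0,0.08,0,0,0],[0,0,0,0,0,0]]'
```

```text
clock: 28.85
position: [0.5827, -0.1992, 0.0794]
ee_rot: [0.208, -3.135, -0.0]
force: [0.2, -0.2, -2.8]
width: 0.69
gripper_force: 20.0
clock: 29.02
position: [0.5832, -0.1991, 0.078]
ee_rot: [-0.208, 3.134, -0.0]
force: [0.2, 0.4, -2.4]
width: 0.687
gripper_force: 20.0
clock: 29.18
position: [0.5838, -0.1992, 0.0774]
ee_rot: [-0.208, 3.132, -0.001]
force: [0.3, -0.4, 7.2]
width: 0.687
gripper_force: 20.0
```

```bash
python3 -m handwheel '[[0,0,0,0,0,0],[0,0,0,0,0,0],[0,0,0,0,0,0],[0,0,-0.2,0,0,0],[0,0,-0.5,0,0,0],[0,0,-1,0,0,0],[0,0,-1,0,0,0],[0,0,-1,0,0,0]]' 0.9
python3 -m handwheel '[[0,0,-1,0,0,0],[0,0,-1,0,0,0],[-1,0,-0.5,0,0,0],[-1,0,0,0,0,0],[0,0,0,0,0,0],[0,0,0,0,0,0]]'
cat > chk.py <<'E'
from h import *
np.set_printoptions(precision=4,suppress=True)
w=cam('wrist')
for l in('cup_drawer','cup_bench','slide_case'):
    for a in trace(l,'wrist')[:2]: print(l,a['score'],edges(a['region']))
for z in(.038,.016): print('expect cup at',z,np.round(ext(w,(.5832,-.1990,z)),1))
E
python3 chk.py; python3 - <<'E'
from h import *
e=np.array([np.cos(np.radians(7.6)),np.sin(np.radians(7.6))]);g=np.array([.593,-.165])-.165*e
dz((*g,.2),187.6)
E
```

```text
clock: 29.85
position: [0.5826, -0.1988, 0.1517]
ee_rot: [0.209, -3.135, -0.001]
force: [0.6, 0.4, -0.0]
width: 0.897
gripper_force: 0.0
clock: 30.35
position: [0.6228, -0.193, 0.2007]
ee_rot: [-0.21, 3.134, 0.001]
force: [-0.5, 0.7, 0.2]
width: 0.898
gripper_force: 0.0
cup_bench 0.58 [274. 359. 135. 221.]
slide_case 0.58 [385. 473.  68. 216.]
expect cup at 0.038 [273.9 359.7 135.3 221.7]
expect cup at 0.016 [277.1 356.6 134.1 214.5]
clock 30.55 pos [ 0.6215 -0.1941  0.2   ] yaw -172.41 toolz [-0.001 -0.    -1.   ] rows xyz [9.47 1.63 0.01] ('turn z rows', np.float64(-90.0))
  after turn [9.47 1.63 0.  ]
```

```bash
python3 -m handwheel '[[0.8,0,0,0,0,0],[1,0.2,0,0,0,0],[1,0.2,0,0,0,0],[1,0.2,0,0,0,0],[1,0.2,0,0,0,0],[1,0.2,0,0,0,0],[1,0.2,0,0,0,0],[1,0.2,0,0,0,0]]' 0
python3 -m handwheel '[[1,0.2,0,0,0,0],[0.7,0,0,0,0,0],[0,0,0.8,0,0,0],[0,0,1,0,0,0],[0,0,1,0,0,0],[0,0,1,0,0,0],[0,0,1,0,0,0],[0,0,0.35,0,0,0]]'
python3 -m handwheel '[[0,0,0,0,0,0],[0,0,0,0,0,0]]'
python3 - <<'E'
from h import *
e=np.array([np.cos(np.radians(7.6)),np.sin(np.radians(7.6))]);u=np.array([.593,-.165])+.162*e
g=u-(.137+.0095)*e
print(g);dz((*g,.097),187.6)
E
```

```text
clock: 31.22
position: [0.4622, -0.1868, 0.1999]
ee_rot: [0.207, -3.134, 0.001]
force: [-0.2, 0.0, 0.2]
width: 0.369
gripper_force: 0.0
clock: 31.88
position: [0.4277, -0.1873, 0.095]
ee_rot: [0.207, -3.132, -0.001]
force: [-0.6, -0.5, -0.1]
width: 0.007
gripper_force: 0.0
clock: 32.05
position: [0.4297, -0.1871, 0.0976]
ee_rot: [0.208, -3.134, -0.0]
force: [0.5, -0.9, 0.2]
width: 0.003
gripper_force: 0.0
[ 0.60836384 -0.16295003]
clock 32.05 pos [ 0.4297 -0.1871  0.0976] yaw -172.39 toolz [-0.  0. -1.] rows xyz [-9.02  0.01  0.03] ('turn z rows', np.float64(-90.0))
  after turn [-9.02  0.01  0.03]
```

```bash
python3 -m handwheel '[[-0.5,0,0,0,0,0],[-0.5,0,0,0,0,0],[-0.3,0,0,0,0,0],[-0.15,0,0,0,0,0],[-0.15,0,0,0,0,0],[-0.15,0,0,0,0,0],[-0.2,0,0,0,0,0],[-0.25,0,0,0,0,0]]'
python3 -m handwheel '[[-0.3,0,0,0,0,0],[-0.35,0,0,0,0,0],[-0.4,0,0,0,0,0],[-0.4,0,0,0,0,0],[-0.4,0,0,0,0,0],[-0.4,0,0,0,0,0],[-0.4,0,0,0,0,0],[-0.4,0,0,0,0,0]]'
python3 -m handwheel '[[-0.4,0,0,0,0,0],[-0.4,0,0,0,0,0],[-0.4,0,0,0,0,0],[-0.4,0,0,0,0,0],[-0.4,0,0,0,0,0],[-0.3,0,0,0,0,0],[-0.3,0,0,0,0,0],[-0.3,0,0,0,0,0]]'
python3 - <<'E'
from h import *
e=np.array([np.cos(np.radians(7.6)),np.sin(np.radians(7.6))]);u=np.array([.593,-.165])+.162*e
g=u-(.122+.0095)*e
print(g);dz((*g,.097))
E
```

```text
clock: 32.72
position: [0.4732, -0.1814, 0.097]
ee_rot: [0.208, -3.134, 0.0]
force: [-1.6, -0.1, -0.0]
width: 0.007
gripper_force: 0.9
clock: 33.38
position: [0.5348, -0.1733, 0.0971]
ee_rot: [-0.208, 3.135, -0.0]
force: [-1.6, -0.9, -0.5]
width: 0.005
gripper_force: 1.0
clock: 34.05
position: [0.592, -0.1655, 0.0972]
ee_rot: [-0.208, 3.135, -0.0]
force: [-1.5, -1.3, 1.2]
width: 0.001
gripper_force: 1.0
[ 0.62323207 -0.16096618]
clock 34.05 pos [ 0.592  -0.1655  0.0972] yaw -172.4 toolz [ 0. -0. -1.] rows xyz [-1.58  0.02  0.01]
```

```bash
python3 -m handwheel '[[-0.2,0,0,0,0,0],[-0.2,0,0,0,0,0],[-0.2,0,0,0,0,0],[-0.2,0,0,0,0,0],[-0.15,0,0,0,0,0],[-0.15,0,0,0,0,0],[-0.1,0,0,0,0,0],[0,0,0,0,0,0]]'
python3 -m handwheel '[[-0.1,0,0,0,0,0],[-0.1,0,0,0,0,0],[0,0,0,0,0,0]]'
python3 -m handwheel '[[-0.1,0,0,0,0,0],[-0.1,0,0,0,0,0],[0,0,0,0,0,0]]'
```

```text
clock: 34.72
position: [0.6158, -0.1622, 0.0972]
ee_rot: [-0.208, 3.134, 0.0]
force: [0.5, 0.7, 1.0]
width: 0.004
gripper_force: 0.0
clock: 34.97
position: [0.6189, -0.1619, 0.097]
ee_rot: [0.208, -3.134, -0.0]
force: [-1.8, 0.5, 1.3]
width: 0.007
gripper_force: 1.2
clock: 35.22
position: [0.6191, -0.1619, 0.0967]
ee_rot: [0.208, -3.126, 0.002]
force: [-18.2, -1.4, 12.4]
width: 0.005
gripper_force: 9.2
```

```bash
python3 -m handwheel '[[0.2,0,0,0,0,0],[0.5,0,0,0,0,0],[1,0,0,0,0,0],[1,0,-1,0,0,0],[1,0,-1,0,0,0],[1,0,-1,0,0,0],[0,0,-1,0,0,0],[0,0,0,0,0,0]]'
python3 -m handwheel '[[0,1,-1,0,0,0],[0,1,0,0,0,0],[0,1,0,0,0,0],[0,1,0,0,0,0],[0,1,0,0,0,0],[0,1,0,0,0,0],[0,1,0,0,0,0],[0,1,0,0,0,0]]'
python3 -m handwheel '[[0,1,0,0,0,0],[0,1,0,0,0,0],[0,1,0,0,0,0],[0,1,0,0,0,0],[0,0.5,0,0,0,0],[0,0,0,0,0,0],[0,0,0,0,0,0]]'
python3 - <<'E'
from h import *
np.set_printoptions(precision=4,suppress=True)
for n in('top','scene'):
    c=cam(n)
    for l,z in(('drawer_front',.108),('unit',0)):
        for a in pl(l,n)[:2]: print(n,l,a,atz(c,a[1],z))
t=cam('top');cv2.imwrite('pics/t9.png',t['image'][:,:,::-1])
# brightness profile across roof front edge, along drawer axis at several y
y=np.radians(7.6);e=np.array([np.cos(y),np.sin(y)]);f=np.array([-e[1],e[0]])
g=cv2.cvtColor(t['image'],cv2.COLOR_RGB2GRAY).astype(np.float32)
for v in(-.1,.06,.1):
    P=[np.r_[np.array([.6287,-.160])+k*.004*e+v*f,.11] for k in range(-8,9)]
    q=proj(t,P).astype(np.float32); print(v,cv2.remap(g,q[:,0],q[:,1],1).ravel().astype(int))
E
```

```text
clock: 35.88
position: [0.5309, -0.1742, 0.1809]
ee_rot: [-0.206, 3.13, -0.004]
force: [2.0, -0.1, 0.1]
width: 0.004
gripper_force: 0.0
clock: 36.55
position: [0.5087, -0.0143, 0.1968]
ee_rot: [-0.208, 3.134, 0.0]
force: [0.6, 0.3, 0.1]
width: 0.008
gripper_force: 0.0
clock: 37.13
position: [0.497, 0.0737, 0.1969]
ee_rot: [-0.209, 3.134, -0.001]
force: [0.1, -0.1, -0.2]
width: 0.005
gripper_force: 0.0
top drawer_front (0.66, array([377.408, 236.016])) [ 0.6259 -0.1652  0.108 ]
scene drawer_front (0.66, array([283.008, 207.216])) [ 0.6354 -0.1514  0.108 ]
scene unit (0.87, array([244.8  , 253.008])) [ 0.7708 -0.1398  0.    ]
-0.1 [129 128 123  53  37  37  37  40 114 130 109  93 130 130 130 129 130]
0.06 [130 130 130  97  37  36  37  37  84 129 128  93 116 130 129 130 130]
0.1 [129 129 129 114  36  36  37  37  64 130 130  88 113 130 130 130 130]
```

```bash
python3 -c "
from h import *
print(sign_off())"
```

```text
the job is handed in; nothing more can be done
None
```

I put the slide case flat in the drawer, nested the bench cup in the drawer cup (the wrist camera confirmed the fit), slowly pushed the drawer to its end stop, and handed the job in at about 37 s; no verdict came back.

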